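# Set the running clearance of the doll spindle in the drawer

## Robot

A 6-joint arm with a two-finger parallel gripper is mounted at the origin on the work surface. World frame = base frame: x ahead of the robot, y to its left, z up, the work surface at z = 0. Lengths are in m, angles in rad, forces in N, time in s.
With the tool pointing down it reaches from about 0.35 to 0.775 m from the base axis. Payload 5.5 kg.
Tool frame: the origin (TCP) lies between the finger pads, 19 mm behind the fingertips; this is the grasp point; z points along the fingers, y is the line along which they close (so a half turn about z gives the same grasp; the last joint's range is limited). The gripper opens to 85 mm and grips with 20 to 120 N. Pads are 22 mm wide; open, the fingers measure 114 mm over their backs; the gripper's body (76 mm by 85 mm) begins 54 mm behind the grasp point. The pads swing forward as they close: fully open they stand 13 mm farther back than shut.
Start: joints at [-1.432, 0.313, 0.046, 1.304, 0, 1.431], TCP at [0.158, -0.553, 0.25] pointing down, gripper open.
Joint ranges: [-2.76, 2.76], [-0.86, 1.69], [-1.03, 1.26], [-2.2, 2.34], [-1.47, 1.5], [-3.14, 3.14]. Speed limits (rad/s): [2.57, 2.57, 3.14, 3.14, 3.14, 3.14].

## Interface

Orientations are given as a unit quaternion [w, x, y, z].
In Python, from workcell import env gives the robot as it stands.
- The arm moves only by the shell command python3 nudge.py 'ROWS' [OPENING] [FORCE]. ROWS is a JSON list of rows, 1 to 8 of them, each of 6 numbers: dx, dy, dz in m, then a rotation vector rx, ry, rz in rad; each row is the pose to reach, as a shift and turn from the pose commanded when the command began, along the tool's axes at that moment; what a row does not reach only later rows make up. A row lasts 1/8 s, in which the tool goes at most 0.0625 m and 0.188 rad, less where a joint would pass 70% of its speed; a pose out of reach is approached as far as the arm can. OPENING is the finger opening in m, set as the command begins (- or left out keeps the last). The fingers move at their own pace and stop on an object; FORCE is the grip in N (left out, the last holds). Time passes only in rows, so rows that do not move let the fingers close. It prints the time, the measured TCP pose, the force, the opening and the grip force at its end.
- env.get_state(): the state, without advancing time (a new reading comes with each control period).
- env.read_camera(name): name is "side" or "top" or "wrist"; returns a dict with "image" (384x512x3 uint8, red, green, blue), "K" (3x3 intrinsics, pixels), "R" (3x3) and "t" (3): a world point X has camera coordinates R X + t. Camera axes: x right, y down, z forward; pixel columns grow to the right and rows downward; lengths in m; the calibration is good to about 2 mm. A picture is of the moment at which its call begins. There is no depth.
- env.hand_in(): hands the job in; it is judged then, once.
The state is a dict: "clock": time; "joint_pos": joint angles; "qvel": joint speeds; "tau": joint torques, N m; "tcp_pos": TCP position; "orientation": TCP orientation; "wrist_force": force on the tool from outside, world axes, zero at the start; "ft_torque": the same for the moment, N m; "finger_gap": finger opening in m; "grip_force": force on a finger pad.
Only numpy, scipy, OpenCV 4.12 (cv2) and the standard library are available. Lean on these libraries where they do the work, as an engineer would, in place of code of your own. Each camera call takes 0.05 s, during which the arm holds its last target. There are 200 camera calls.

## Task

Pull the instrument drawer fully open, then screw the knurled brass nut standing in it clockwise down its stud until it bottoms out, and back it off a quarter turn so the doll shell beneath can spin freely. Finish while still gripping the nut at that setting, keeping the drawer open and without disturbing the doll shell in the jig or the loose ferrule on the bench.

Things in the scene. Friction and masses are not known exactly. Their poses are not given: they have to be found in the camera images.
- unit_front (a point): Fixed blue drawer unit on the bench, 300 mm wide (y), 300 deep (x), 135 high, with one drawer whose white front panel faces the robot (-x). This point: middle of the lower edge of its front, at bench height, flush with the shut panel's face; z up, x to the rear. At the start the drawer is ajar and the nut is hidden under the unit's top
- drawer_handle (a point): Centre of the drawer's steel bar handle: level bar 11 mm thick, 141 mm long, 100 mm above the bench; bar centre to front panel 42 mm; its two stems are 55 mm either side of the centre. x points into the unit (the drawer pulls out along -x), y lies along the bar, z up. The panel is 12 mm thick, its top edge 120 mm above the bench
- drawer (a joint): How far the drawer is pulled out: 0 = shut, 0.17 m = fully open at its stop; starts ajar at 0.02 to 0.05 m. Slides with about 2 N of friction and stays where it is left. Drawer side and rear walls reach only 50 mm above the bench, 132 mm to either side of the nut's stud
- nut: Knurled round brass nut, 32 mm diameter, 32 tall, red line down one side (-x), on an upright 10 mm steel stud (top 103 mm above the bench) in the drawer, 129 mm straight behind the handle bar's centre. Origin: centre of its underside, 62 mm above the bench; z up, turns with the nut. Below it: 48 mm frosted disc (top at 61 mm) on a white shell.
- nut_grip (a point): Point on the nut's axis, 24 mm above its underside and 8 mm below its top, where the TCP goes to grip it from above (about 86 mm above the bench, constant within 2 mm). Axes as nut. With the drawer fully open the stud stands 75 mm behind the front panel and 95 mm in front of the unit
- nut_turn (a joint): Angle of the nut in rad, growing as it is screwed on (clockwise seen from above, down 3 mm a turn). It stops dead at 4.5, bottomed out; starts at 1.7 to 3.1, so 1.4 to 2.8 rad remain, more than one grasp on many arms. Takes about 0.05 N m, stays where left; bottomed, the fingers slip round it. A quarter turn back from the bottom is 2.93
- shell: Bystander: loose white primed doll shell, 56 mm in diameter, 72 mm tall, standing in the frosted acrylic jig on the bench. Origin: centre of its underside
- ferrule: Bystander: loose thumb-sized brass tube, 22 mm in diameter and 30 mm tall, standing on the bench beside the walnut sizing template. Origin: centre of its underside

How it is judged:
On the way, in this order (a step that is already met when the one before it is completed fails the run):
1. the drawer is pulled fully open (value of joint drawer above 0.155 m), for 0.2 s.
2. the nut is screwed down until it bottoms out (value of joint nut_turn above 4.42 rad and value of joint drawer above 0.14 m), for 0.1 s.
At the end, for the whole second after the job is handed in: Having bottomed out, the nut is 2.60 to 3.26 rad on its joint (a quarter turn back, within 0.33), still, gripped with over 2 N, TCP within 15 mm of its axis and 25 mm of nut_grip; drawer over 0.14 m open; shell and ferrule within 25 mm of their starts (value of joint nut_turn between 2.6 and 3.26 rad and velocity of joint nut_turn between -0.2 and 0.2 rad/s and contact force between the fingers and nut above 2 N and distance between the grasp point and nut_grip below 0.025 m and horizontal distance between the grasp point and nut_grip below 0.015 m and value of joint drawer above 0.14 m and distance of each of shell, ferrule from where it was at the start of the episode below 0.025 m); the arm keeps its last pose, push and grip.
It fails at once if the white doll shell is knocked about (distance of shell from where it was at the start of the episode above 0.025 m).
It fails at once if the loose brass ferrule is knocked about (distance of ferrule from where it was at the start of the episode above 0.025 m).
It also fails if it takes over 64 s, if anything falls off the work surface, if the arm or the gripper's body presses on something with over 40 N, if the wrist force passes 120 N, or if a joint passes its speed limit or range.

## Working session

There is one attempt and no reset: what is moved stays moved. The work goes in short steps, Python scripts to look and compute and a shell command to move; the robot and the scene stay as the last step left them, time stands still between calls to the robot, and variables do not carry over. Pictures are saved under pics/ and viewed, at most 10 in all, crops included, and the job is handed in when it is done.

```bash
ls; mkdir -p pics; python3 - <<'E'
from workcell import env
import cv2,numpy as np
a=[]
for n in("side","top"):
    c=env.read_camera(n); cv2.imwrite(f"pics/{n}0.png",c["image"][...,::-1]); print(n,c["K"].tolist(),c["R"].round(4).tolist(),c["t"].round(4).tolist())
    np.savez(n+".npz",**{k:np.array(v) for k,v in c.items() if k in "KRt"})
print(env.get_state())
E
```

```text
nudge.py
pics
workcell.py
side [[353.64977937073405, 0.0, 254.37512150940094], [0.0, 353.64977937073405, 189.00642682258652], [0.0, 0.0, 1.0]] [[-0.8739, -0.4859, 0.0118], [-0.3185, 0.5543, -0.769], [0.3671, -0.6758, -0.6392]] [0.5354, 0.248, 0.9623]
top [[408.52225291072153, 0.0, 253.79658346162086], [0.0, 408.52225291072153, 193.18606154738143], [0.0, 0.0, 1.0]] [[-0.0288, -0.9995, 0.0126], [-0.9923, 0.0271, -0.1205], [0.1201, -0.016, -0.9926]] [0.0012, 0.617, 1.147]
{'clock': 0.1, 'joint_pos': array([-1.43161117e+00,  3.13951039e-01,  4.50612327e-02,  1.30360561e+00,
        2.19479231e-05,  1.43122758e+00]), 'qvel': array([ 2.24213758e-03, -2.88920016e-03,  2.00038210e-03,  1.29952283e-03,
        1.77619742e-03,  9.59001133e-05]), 'tau': array([ 2.19144815e-03, -4.81725705e+01,  2.99243993e+01,  1.27527575e-02,
       -9.94292895e-05,  2.94282172e-07]), 'tcp_pos': array([ 0.15816806, -0.55235978,  0.24917056]), 'orientation': array([-8.49540533e-04,  9.90302390e-01,  1.38926076e-01,  1.11368959e-05]), 'wrist_force': array([ 0.39965461, -0.25623769, -0.01034392]), 'ft_torque': array([-0.01887365,  0.01598782,  0.01417088]), 'grip_force': 0.0, 'finger_gap': 0.08549456457304223}
```
View pics/top0.png

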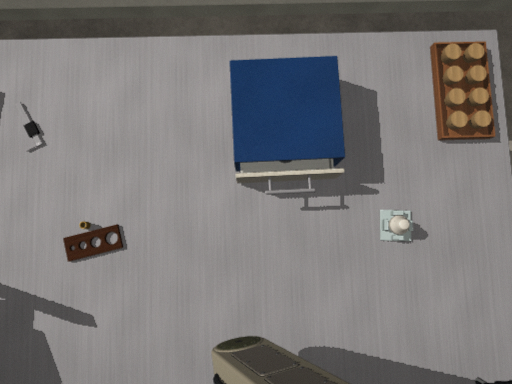

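View pics/side0.png

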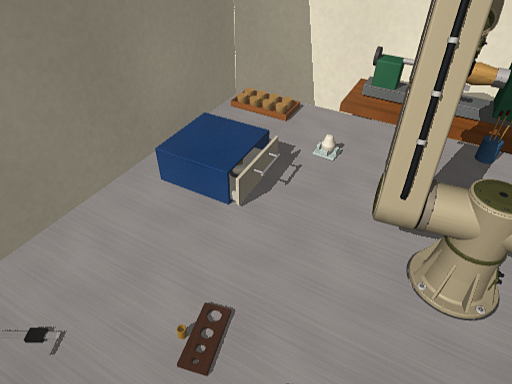

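The top view shows the unit at about (235–343, 58–160), the handle bar at about (266–314, 191), the shell at (398, 225) and the ferrule at (85, 225). I'll enlarge the handle.

```bash
python3 - <<'E'
import cv2
i=cv2.imread("pics/top0.png")[40:215,220:360]; cv2.imwrite("pics/c1.png",cv2.resize(i[90:165],None,fx=5.5,fy=5.5,interpolation=cv2.INTER_CUBIC))
E
```

View pics/c1.png

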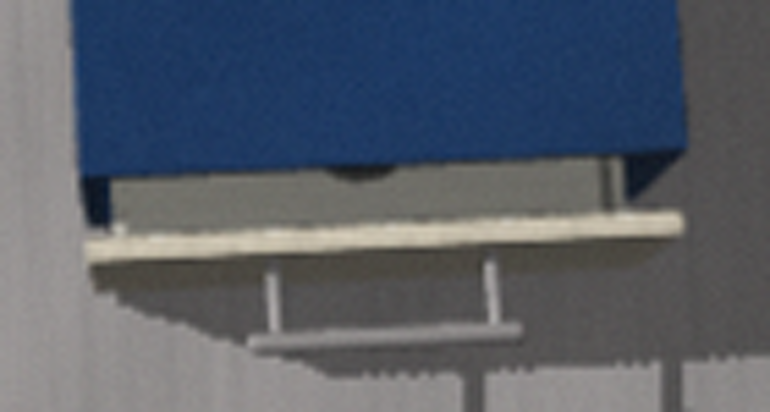

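The crop shows the bar ends at about (250, 343) and (521, 329). The front corners of the unit's top are at (82, 177) and (687, 150).

```bash
cat > h.py <<'E'
import numpy as np
def ray(cam,uv,z,d=None):
    c=d or np.load(cam+".npz"); K,R,t=c["K"],c["R"],c["t"]
    o=-R.T@t; v=R.T@np.linalg.inv(K)@[*uv,1]
    return o+v*(z-o[2])/v[2]
E
python3 - <<'E'
from h import *
f=lambda X,Y:(220+(X+.5)/5.5-.5,130+(Y+.5)/5.5-.5)
L=ray("top",f(250,343),.10);R=ray("top",f(521,329),.10)
print("bar",L,R,(L+R)/2,np.linalg.norm(L-R))
A=ray("top",f(82,177),.135);B=ray("top",f(687,150),.135)
print("unit",A,B,(A+B)/2,np.linalg.norm(A-B))
for p,q in((L,R),(A,B)):
  d=p-q; print("yaw deg",np.degrees(np.arctan2(-d[0],d[1])))
y=np.arctan2(-(A-B)[0],(A-B)[1]); print("dist bar to unit front",((A+B)/2-(L+R)/2)@[np.cos(y),np.sin(y),0])
for n,uv,z in(("shell",(400,225),.07),("ferr",(85,225),.03)): print(n,ray("top",uv,z))
E
```

```text
bar [ 0.6117749  -0.04606047  0.1       ] [ 0.61513496 -0.18192673  0.1       ] [ 0.61345493 -0.1139936   0.1       ] 0.13590780227885793
unit [0.69120799 0.03476934 0.135     ] [ 0.69686576 -0.26170948  0.135     ] [ 0.69403688 -0.11347007  0.135     ] 0.2965328060387703
yaw deg 1.4166707124165288
yaw deg 1.0932548582751829
dist bar to unit front 0.08057726795819352
shell [ 0.51180982 -0.42289322  0.07      ]
ferr [0.53883287 0.47156142 0.03      ]
```

```bash
R='[0.557,-0.296,0.05,0,0,-1.314]'; cat >> h.py <<'E'
from scipy.spatial.transform import Rotation as Ro
def togo(target,yaw):
    from workcell import env
    s=env.get_state(); w,x,y,z=s["orientation"]; T=Ro.from_quat([x,y,z,w])
    G=Ro.from_matrix(np.array([[np.cos(yaw),np.sin(yaw),0],[np.sin(yaw),-np.cos(yaw),0],[0,0,-1]]))
    print("t",round(s["clock"],2),"tcp",s["tcp_pos"].round(4),"j",s["joint_pos"].round(3),"togo",T.inv().apply(np.array(target)-s["tcp_pos"]).round(4),(T.inv()*G).as_rotvec().round(4),"gap",round(s["finger_gap"],4))
E
python3 nudge.py '[[0.557,-0.296,0.05,0,0,-1.314],[0.557,-0.296,0.05,0,0,-1.314],[0.557,-0.296,0.05,0,0,-1.314],[0.557,-0.296,0.05,0,0,-1.314],[0.557,-0.296,0.05,0,0,-1.314],[0.557,-0.296,0.05,0,0,-1.314],[0.557,-0.296,0.05,0,0,-1.314],[0.557,-0.296,0.05,0,0,-1.314]]' 0.036 30
python3 -c "
from h import *
togo([.613,-.114,.17],1.593)"
```

```text
clock: 1.1
tcp_pos: [0.5181, -0.2051, 0.2101]
orientation: [-0.0, 0.699, 0.715, -0.0]
wrist_force: [0.2, -1.0, -0.4]
finger_gap: 0.0359
grip_force: 0.0
t 1.1 tcp [ 0.5181 -0.2051  0.2101] j [-0.521  0.293 -0.08   1.198 -0.     1.026] togo [0.0889 0.097  0.04  ] [-0.0003  0.0001  0.0014] gap 0.0359
```

```bash
python3 nudge.py '[[0.045,0.049,0.02,0,0,0],[0.089,0.097,0.04,0,0,0],[0.089,0.097,0.04,0,0,0],[0.089,0.097,0.04,0,0,0]]'
python3 -c "
from h import *
togo([.613,-.114,.10],1.593)
from workcell import env
import cv2
c=env.read_camera('wrist');cv2.imwrite('pics/w1.png',c['image'][...,::-1])
np.savez('wrist.npz',**{k:np.array(v) for k,v in c.items() if k in 'KRt'})
for p in ([.613,-.114,.1],[.6148,-.185,.1],[.6112,-.043,.1]):
  q=c['K']@(c['R']@p+c['t']);print(q[:2]/q[2])
"
```

```text
clock: 1.6
tcp_pos: [0.6117, -0.1151, 0.1695]
orientation: [-0.001, 0.699, 0.715, -0.001]
wrist_force: [0.6, 0.1, -0.1]
finger_gap: 0.0359
grip_force: 0.0
t 1.6 tcp [ 0.6117 -0.1151  0.1695] j [-3.150e-01  4.380e-01  3.100e-02  1.166e+00 -1.000e-03  1.233e+00] togo [0.0011 0.0015 0.0695] [-0.0021 -0.0002  0.0013] gap 0.0359
[254.78069987 212.11528562]
[254.93556148 305.33277516]
[254.58991724  97.27547867]
```

View pics/w1.png

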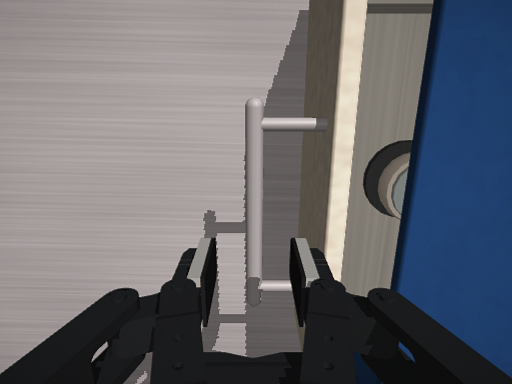

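The wrist view shows the bar at column 254, rows 98–304, as predicted. It lies centred between the fingers, so I'll descend and close.

```bash
python3 nudge.py '[[0,0.001,0.035,0,0,0],[0,0.001,0.07,0,0,0],[0,0.001,0.07,0,0,0]]' && python3 nudge.py '[[0,0,0,0,0,0],[0,0,0,0,0,0],[0,0,0,0,0,0],[0,0,0,0,0,0]]' 0 30
python3 -c "
from h import *
togo([.613-.128,-.114-.0029,.10],1.593)"
```

```text
clock: 2.02
tcp_pos: [0.61, -0.1168, 0.0987]
orientation: [-0.002, 0.7, 0.714, -0.001]
wrist_force: [0.2, -0.1, 0.5]
finger_gap: 0.0363
grip_force: 0.0
clock: 2.52
tcp_pos: [0.6142, -0.117, 0.1027]
orientation: [0.002, 0.699, 0.715, 0.0]
wrist_force: [-2.6, -3.3, 6.0]
finger_gap: 0.0095
grip_force: 29.7
t 2.52 tcp [ 0.6142 -0.117   0.1027] j [-0.316  0.483 -0.07   1.014 -0.002  1.234] togo [ 0.0028 -0.1292  0.0023] [ 0.0032  0.0029 -0.0007] gap 0.0095
```

```bash
python3 nudge.py '[[0,-0.012,0,0,0,0],[0,-0.032,0,0,0,0],[0,-0.052,0,0,0,0],[0,-0.072,0,0,0,0],[0,-0.092,0,0,0,0],[0,-0.11,0,0,0,0],[0,-0.122,0,0,0,0],[0,-0.13,0,0,0,0]]'; python3 nudge.py '[[0,-0.002,0,0,0,0],[0,-0.002,0,0,0,0],[0,-0.002,0,0,0,0]]';  python3 -c "
from h import *
togo([.613-.131,-.114-.0029,.10],1.593)"
```

```text
clock: 3.52
tcp_pos: [0.4846, -0.1198, 0.1027]
orientation: [0.003, 0.699, 0.715, 0.001]
wrist_force: [2.2, -4.8, 7.3]
finger_gap: 0.01
grip_force: 30.7
clock: 3.9
tcp_pos: [0.4825, -0.1199, 0.1026]
orientation: [0.003, 0.699, 0.715, 0.0]
wrist_force: [-0.0, -2.7, 9.4]
finger_gap: 0.0097
grip_force: 30.9
t 3.9 tcp [ 0.4825 -0.1199  0.1026] j [-4.040e-01  2.580e-01 -4.090e-01  8.980e-01 -1.000e-03  1.145e+00] togo [ 0.003  -0.0004  0.0026] [ 0.0043  0.0034 -0.0005] gap 0.0097
```

```bash
python3 nudge.py '[[0,-0.002,0,0,0,0],[0,-0.004,0,0,0,0],[0,-0.005,0,0,0,0],[0,-0.005,0,0,0,0]]'
```

```text
clock: 4.4
tcp_pos: [0.478, -0.12, 0.1026]
orientation: [0.003, 0.699, 0.715, 0.001]
wrist_force: [0.8, -3.7, 8.0]
finger_gap: 0.0096
grip_force: 30.8
```

```bash
python3 nudge.py '[[0,-0.003,0,0,0,0],[0,-0.005,0,0,0,0],[0,-0.006,0,0,0,0],[0,-0.006,0,0,0,0]]'; python3 nudge.py '[[0,0,0,0,0,0],[0,0,0,0,0,0]]' 0.036;python3 nudge.py '[[0,0,-0.05,0,0,0],[0,0,-0.1,0,0,0],[0,0,-0.1,0,0,0]]';  python3 - <<'E'
from h import *
from workcell import env
import cv2
togo([.478+.129,-.117,.19],1.593)
c=env.read_camera('wrist');cv2.imwrite('pics/w2.png',c['image'][...,::-1])
np.savez('wrist.npz',**{k:np.array(v) for k,v in c.items() if k in 'KRt'})
c=env.read_camera('top');cv2.imwrite('pics/t2.png',cv2.resize(c['image'][100:280,190:400,::-1],None,fx=3.5,fy=3.5))
E
```

```text
clock: 4.9
tcp_pos: [0.4721, -0.1201, 0.1026]
orientation: [0.003, 0.699, 0.715, 0.001]
wrist_force: [1.0, -3.7, 8.8]
finger_gap: 0.0096
grip_force: 30.8
clock: 5.15
tcp_pos: [0.4692, -0.1182, 0.1002]
orientation: [-0.001, 0.699, 0.715, -0.0]
wrist_force: [-0.8, 0.1, -1.1]
finger_gap: 0.0359
grip_force: 0.0
clock: 5.52
tcp_pos: [0.472, -0.1194, 0.204]
orientation: [0.003, 0.699, 0.715, 0.001]
wrist_force: [-0.4, -0.2, -1.3]
finger_gap: 0.0359
grip_force: 0.0
t 5.53 tcp [ 0.472  -0.1194  0.204 ] j [-0.413  0.158 -0.269  1.137  0.     1.135] togo [-0.0006  0.1349  0.0148] [0.006  0.0025 0.0002] gap 0.0359
```

View pics/w2.png

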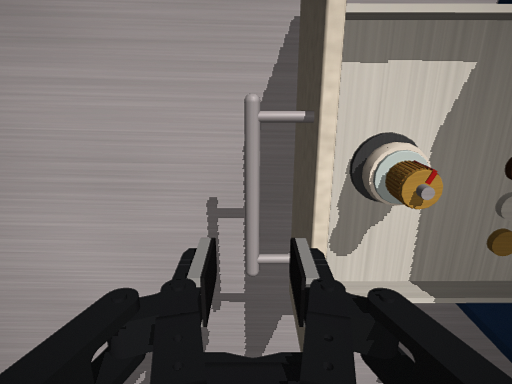

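The drawer is open with the bar at column 253, rows 95–275. The stud tip is at about (426, 191) and the centre of the nut's top face at about (421, 189). I'll turn these into positions.

```bash
python3 - <<'E'
from h import *
print("bar",ray("wrist",(253,95),.1),ray("wrist",(253,275),.1))
print("stud",ray("wrist",(426,191),.103),"nut",ray("wrist",(421,189),.094))
E
```

```text
bar [ 0.4714763  -0.04710592  0.1       ] [ 0.47440498 -0.18688312  0.1       ]
stud [ 0.59991107 -0.11205146  0.103     ] nut [ 0.60098564 -0.11334669  0.094     ]
```

View pics/t2.png

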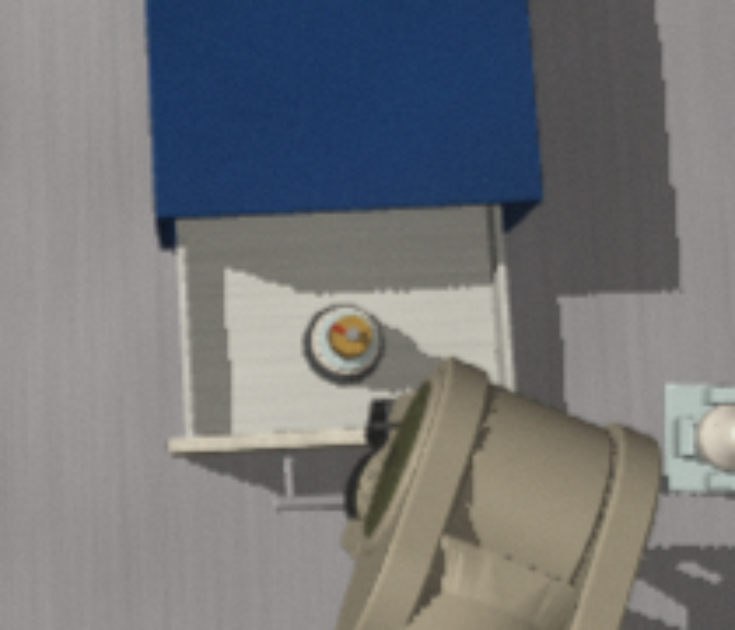

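The top view shows the drawer wide open, with the stud top at crop (352, 333) and nothing else disturbed. I'll cross-check the stud position from this view.

```bash
python3 - <<'E'
from h import *
print("stud",ray("top",(190+352.5/3.5-.5,100+333.5/3.5-.5),.103),"nut",ray("top",(190+350/3.5-.5,100+336/3.5-.5),.094))
togo([.6005,-.1133,.19],1.593)
E
```

```text
stud [ 0.6017161  -0.11461408  0.103     ] nut [ 0.60081742 -0.1135145   0.094     ]
t 5.62 tcp [ 0.4699 -0.1186  0.2003] j [-0.413  0.161 -0.275  1.135  0.     1.135] togo [0.0023 0.1307 0.0103] [ 0.0001 -0.0001  0.0001] gap 0.0359
```

```bash
python3 nudge.py '[[0.001,0.04,0,0,0,-0.188],[0.002,0.08,0,0,0,-0.376],[0.002,0.131,0.01,0,0,-0.564],[0.002,0.131,0.01,0,0,-0.75],[0.002,0.131,0.01,0,0,-0.94],[0.002,0.131,0.01,0,0,-1.12],[0.002,0.131,0.01,0,0,-1.31],[0.002,0.131,0.01,0,0,-1.5]]' 0.06 && python3 nudge.py '[[0,0,0,0,0,-0.18],[0,0,0,0,0,-0.36],[0,0,0,0,0,-0.54],[0,0,0,0,0,-0.72],[0,0,0,0,0,-0.9],[0,0,0,0,0,-1.08],[0,0,0,0,0,-1.26],[0,0,0,0,0,-1.44]]' && python3 nudge.py '[[0,0,0,0,0,-0.1],[0,0,0,0,0,-0.2],[0,0,0,0,0,-0.2],[0,0,0,0,0,-0.2]]'; python3 - <<'E'
from h import *
togo([.6008,-.1132,.086],1.593+np.pi)
from workcell import env
import cv2
c=env.read_camera('wrist');cv2.imwrite('pics/w3.png',c['image'][...,::-1])
np.savez('wrist.npz',**{k:np.array(v) for k,v in c.items() if k in 'KRt'})
for p in ([.6008,-.1132,.103],[.6008,-.1132,.094]):
  q=c['K']@(c['R']@p+c['t']);print(q[:2]/q[2])
E
```

```text
clock: 6.62
tcp_pos: [0.5996, -0.1134, 0.1878]
orientation: [-0.002, 0.024, 1.0, 0.001]
wrist_force: [0.5, -1.3, 0.1]
finger_gap: 0.0602
grip_force: 0.0
clock: 7.62
tcp_pos: [0.5996, -0.1134, 0.1878]
orientation: [-0.001, -0.641, 0.767, 0.002]
wrist_force: [-0.1, 0.3, -0.9]
finger_gap: 0.0596
grip_force: 0.0
clock: 8.12
tcp_pos: [0.6003, -0.1137, 0.1892]
orientation: [0.001, 0.712, -0.702, -0.001]
wrist_force: [0.4, 0.0, -0.1]
finger_gap: 0.0599
grip_force: 0.0
t 8.12 tcp [ 0.6003 -0.1137  0.1892] j [-0.319  0.407  0.032  1.198 -0.    -1.903] togo [-0.0004 -0.0007  0.1032] [ 0.0021  0.0007 -0.0083] gap 0.0599
[252.34629871 206.2213673 ]
[252.33151835 201.84387587]
```

View pics/w3.png

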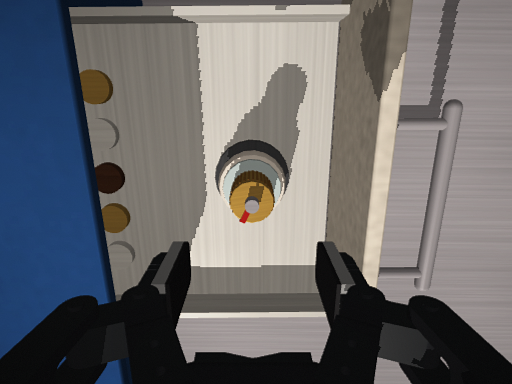

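The wrist view shows the stud tip at (252, 206), as predicted. The red line at (244, 217) puts the nut at about 2.0 rad. I'll descend and grip.

```bash
python3 nudge.py '[[0,-0.001,0.05,0,0,0],[0,-0.001,0.09,0,0,0],[0,-0.001,0.103,0,0,0],[0,-0.001,0.103,0,0,0],[0,-0.001,0.103,0,0,0]]' && python3 nudge.py '[[0,0,0,0,0,0],[0,0,0,0,0,0],[0,0,0,0,0,0],[0,0,0,0,0,0]]' 0 30;  python3 -c "
from h import *
togo([.6008,-.1132,.086],1.593+np.pi)"
```

```text
clock: 8.8
tcp_pos: [0.6033, -0.1144, 0.0893]
orientation: [-0.001, 0.712, -0.702, 0.001]
wrist_force: [-0.5, -0.2, -0.1]
finger_gap: 0.0602
grip_force: 0.0
clock: 9.3
tcp_pos: [0.6028, -0.1142, 0.089]
orientation: [-0.0, 0.713, -0.702, 0.001]
wrist_force: [-1.4, 1.1, 7.3]
finger_gap: 0.0311
grip_force: 29.8
t 9.3 tcp [ 0.6028 -0.1142  0.089 ] j [-0.318  0.475 -0.12   0.974 -0.    -1.904] togo [-0.0011  0.002   0.003 ] [-0.0023 -0.001  -0.0068] gap 0.0311
```

```bash
python3 nudge.py '[[0,0,0.0001,0,0,0.15],[0,0,0.0002,0,0,0.3],[0,0,0.0002,0,0,0.45],[0,0,0.0003,0,0,0.6],[0,0,0.0004,0,0,0.75],[0,0,0.0004,0,0,0.9],[0,0,0.0005,0,0,1.05],[0,0,0.0006,0,0,1.2]]' && python3 -c "
from workcell import env
s=env.get_state();print(s['ft_torque'],s['joint_pos'][5])"; python3 nudge.py '[[0,0,0.0001,0,0,0.1],[0,0,0.0001,0,0,0.2],[0,0,0.0002,0,0,0.3],[0,0,0.0002,0,0,0.4],[0,0,0.0003,0,0,0.5],[0,0,0.0003,0,0,0.6],[0,0,0.0004,0,0,0.7],[0,0,0.0004,0,0,0.8]]'; python3 -c "
from workcell import env
s=env.get_state();print(s['ft_torque'],s['joint_pos'])"
```

```text
clock: 10.3
tcp_pos: [0.6024, -0.1135, 0.0884]
orientation: [0.001, -0.19, 0.982, 0.0]
wrist_force: [-1.8, 2.8, 6.9]
finger_gap: 0.0311
grip_force: 30.0
[ 0.55678169  0.45155722 -0.00902062] -0.6993440125723415
clock: 11.3
tcp_pos: [0.6025, -0.1126, 0.088]
orientation: [0.001, 0.206, 0.978, 0.001]
wrist_force: [-1.3, 5.3, 8.3]
finger_gap: 0.0312
grip_force: 30.0
[1.0219397  0.31856769 0.09013875] [-0.31685356  0.47508494 -0.12203225  0.97246898  0.00257856  0.09899013]
```

```bash
cat > q.py <<'E'
from workcell import env
s=env.get_state();print("TQ",s['ft_torque'].round(3),"j6",s['joint_pos'][5].round(3),s['tau'][5].round(3))
E
python3 nudge.py '[[0,0,0.0001,0,0,0.1],[0,0,0.0001,0,0,0.2],[0,0,0.0001,0,0,0.3]]'|grep grip; python3 q.py; python3 nudge.py '[[0,0,0,0,0,0.1]]'|grep grip; python3 q.py;python3 nudge.py '[[0,0,0,0,0,0.1]]'|grep grip; python3 q.py;python3 nudge.py '[[0,0,0,0,0,0.1]]'|grep grip; python3 q.py;python3 nudge.py '[[0,0,0,0,0,0.1]]'|grep grip; python3 q.py
```

```text
grip_force: 30.0
TQ [1.167 0.203 0.043] j6 0.399 -0.777
grip_force: 29.9
TQ [1.258 0.17  0.042] j6 0.499 -0.776
grip_force: 29.9
TQ [1.242 0.103 0.619] j6 0.599 -0.422
grip_force: 29.6
TQ [-0.022 -0.4    0.541] j6 0.698 -0.244
grip_force: 29.5
TQ [-0.7   -0.277  0.617] j6 0.798 -0.22
```

The torque jumped to 0.6 N m near j6 = 0.55, so the nut has bottomed out and the fingers are slipping. I'll turn slightly more, hold, then back off 1.6 rad.

```bash
python3 nudge.py '[[0,0,0,0,0,0.06],[0,0,0,0,0,0.1],[0,0,0,0,0,0.1]]'; python3 q.py; python3 nudge.py '[[0,0,0,0,0,-0.14],[0,0,-0.0001,0,0,-0.3],[0,0,-0.0002,0,0,-0.46],[0,0,-0.0003,0,0,-0.62],[0,0,-0.0004,0,0,-0.78],[0,0,-0.0004,0,0,-0.94],[0,0,-0.0005,0,0,-1.1],[0,0,-0.0006,0,0,-1.26]]'; python3 nudge.py '[[0,0,-0.0001,0,0,-0.14],[0,0,-0.0001,0,0,-0.26],[0,0,-0.0002,0,0,-0.34],[0,0,-0.0002,0,0,-0.34],[0,0,-0.0002,0,0,-0.34]]'; python3 q.py;  python3 - <<'E'
from workcell import env
import cv2,numpy as np
w=env.read_camera('wrist')['image'];t=env.read_camera('top')['image'][130:280,200:440];
t=cv2.resize(t,(480,300)); s=cv2.resize(w[100:300,150:350],(300,300))
cv2.imwrite('pics/f.png',np.hstack([t,s])[...,::-1])
E
```

```text
clock: 12.55
tcp_pos: [0.6037, -0.1151, 0.0878]
orientation: [0.002, 0.57, 0.822, 0.0]
wrist_force: [2.5, -4.0, 5.4]
finger_gap: 0.0309
grip_force: 29.8
TQ [-0.711 -0.409  0.54 ] j6 0.895 0.654
clock: 13.55
tcp_pos: [0.6034, -0.113, 0.0884]
orientation: [0.002, -0.026, 1.0, 0.001]
wrist_force: [1.8, 3.9, 6.5]
finger_gap: 0.031
grip_force: 30.0
clock: 14.18
tcp_pos: [0.6032, -0.1122, 0.0885]
orientation: [0.002, -0.193, 0.981, 0.001]
wrist_force: [2.7, 4.9, 8.2]
finger_gap: 0.0309
grip_force: 30.1
TQ [ 1.012 -0.349  0.024] j6 -0.705 0.033
```

View pics/f.png

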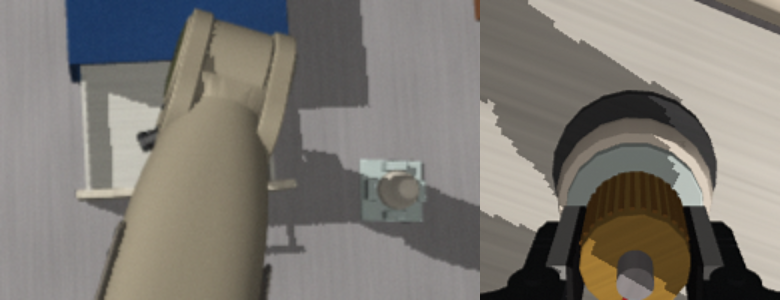

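The top view shows the drawer open and the shell in place. In the wrist view the nut is gripped, but the red line is cropped out, so I'll check it.

```bash
python3 - <<'E'
from workcell import env
from h import *
import cv2
c=env.read_camera('wrist');w=c['image']
cv2.imwrite('pics/f2.png',cv2.resize(w[200:350,170:340],None,fx=4,fy=4)[...,::-1])
for p in ([.603,-.113,.093],[.619,-.113,.093],[.603,-.097,.093]):
  q=c['K']@(c['R']@p+c['t']);print((q[:2]/q[2]-[170,200])*4)
E
```

```text
[329.80853521 310.27914392]
[275.06192706 427.25401312]
[467.05667997 358.68505398]
```

View pics/f2.png

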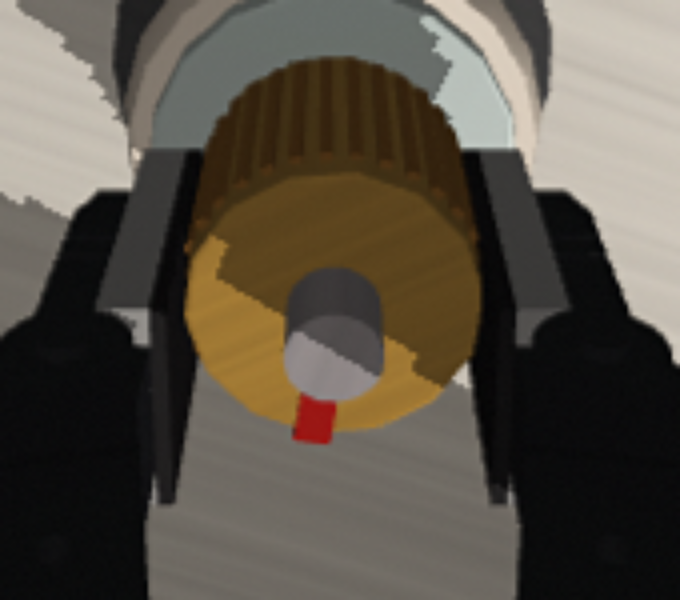

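The red line at (313, 440), against a nut centre of (333, 300), lies 14° from +x towards +y. That puts nut_turn at about 2.92 rad, on target, so I'll hand in.

```bash
python3 -c "
from workcell import env
print(env.hand_in())"
```

```text
the job is handed in; nothing more can be done
None
```

I handed the job in at about 14 s on the clock; no verdict came back, so the result is my own reading. The drawer is fully open, the nut bottomed out and was backed off to about 2.92 rad (target 2.93) with the gripper still holding it at 30 N, and the shell was undisturbed in the last view; I did not re-check the ferrule, which the arm never went near.

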